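# Load the machine's tool carrier in setting order

### The job

The four preset milling-machine tools in the black-pot setting rack have to go into the white-pot carrier rack in the same order, because the machine calls them by pocket: count both rows from the red end plate, so that the tool next to the red plate of the setting rack ends up next to the red plate of the carrier, and so on along the row. Lower each one upright into its pocket until its flange rests fully on the pot and leave it standing there; do not drop any tool or knock one over, as the cutting edges and the probe are brittle.

Things in the scene. Friction and masses are not known exactly. Their poses are not given: they have to be found in the camera images.
- drill: Tool holder: black drill chuck, short dark 10 mm twist drill, top 82 mm above the origin. Origin: centre of the underside of its 50 mm dia, 16 mm thick steel flange; z up along its axis. Below it a taper (32 to 19 mm dia) and stud (13 mm) reach 60 mm down. Grip its round 40 mm dia body, 16 to 42 mm above the origin, from above, fingers closing across the row. 0.35 to 0.7 kg. Yaw is free.
- end_mill: Tool holder: bright steel collet nut, brass-yellow 16 mm end mill, top 78 mm above the origin. Origin: centre of the underside of its 50 mm dia, 16 mm thick steel flange; z up along its axis. Below it a taper (32 to 19 mm dia) and stud (13 mm) reach 60 mm down. Grip its round 40 mm dia body, 16 to 42 mm above the origin, from above, fingers closing across the row. 0.35 to 0.7 kg. Yaw is free.
- face_mill: Tool holder: copper-coloured face mill (42 mm dia at 50 to 64 mm), top 68 mm above the origin. Origin: centre of the underside of its 50 mm dia, 16 mm thick steel flange; z up along its axis. Below it a taper (32 to 19 mm dia) and stud (13 mm) reach 60 mm down. Grip its round 40 mm dia body, 16 to 42 mm above the origin, from above, fingers closing across the row. 0.35 to 0.7 kg. Yaw is free.
- probe: Tool holder: yellow probe body, thin stylus with red ball, top 81 mm above the origin. Origin: centre of the underside of its 50 mm dia, 16 mm thick steel flange; z up along its axis. Below it a taper (32 to 19 mm dia) and stud (13 mm) reach 60 mm down. Grip its round 40 mm dia body, 16 to 42 mm above the origin, from above, fingers closing across the row. 0.35 to 0.7 kg. Yaw is free.
- pot_drill: The square black plastic pot (66 x 66 x 70 mm, fixed) of the setting rack in which drill stands at the start: it marks that tool's place in the row. Origin: centre of its underside on the worktop, z up, axes parallel to setting_rack's; the tool's flange rests on its top, 70 mm up.
- pot_end_mill: The square black plastic pot (66 x 66 x 70 mm, fixed) of the setting rack in which end_mill stands at the start: it marks that tool's place in the row. Origin: centre of its underside on the worktop, z up, axes parallel to setting_rack's; the tool's flange rests on its top, 70 mm up.
- pot_face_mill: The square black plastic pot (66 x 66 x 70 mm, fixed) of the setting rack in which face_mill stands at the start: it marks that tool's place in the row. Origin: centre of its underside on the worktop, z up, axes parallel to setting_rack's; the tool's flange rests on its top, 70 mm up.
- pot_probe: The square black plastic pot (66 x 66 x 70 mm, fixed) of the setting rack in which probe stands at the start: it marks that tool's place in the row. Origin: centre of its underside on the worktop, z up, axes parallel to setting_rack's; the tool's flange rests on its top, 70 mm up.
- setting_rack: Fixed rack the tools start in: aluminium rails, four black pots, a RED end plate and a black one; 295 long, 92 wide, 72 mm high. Origin under its middle on the worktop; y along the row towards the red plate, z up. Pockets 1 to 4 from the red plate: x = 0, y = +105, +35, -35, -105 mm; which tool is in which varies.
- carrier_rack: Empty fixed rack to fill: same size, axes and pocket places, dark steel rails, WHITE pots, a RED end plate and a white one. Open 38 mm bores through 70 mm high pots: a seated tool hangs by its flange, 3 mm play. The racks stand left and right of the vice (150 mm high; all else near is under 50 mm); sides and directions vary.
Mind the look-alikes: they are no part of the job. What is shaped like the end_mill but purple is not meant. What is shaped like the pot_face_mill but purple is not meant.

How it is judged:
By the outcome, as a careful person would: the job done as asked, in the order asked, and still so for the second after the job is handed in, with the robot touching nothing.
It also fails if it takes over 120 s, if anything falls off the work surface, if the arm or the gripper's body presses on something with over 40 N, if the wrist force passes 120 N, or if a joint passes its speed limit or range.

### The arm

A 6-joint arm with a two-finger parallel gripper is mounted at the origin on a cart in front of the work surface, level with it; the furniture and walls round the work are solid. World frame = base frame: x ahead of the robot, y to its left, z up, the work surface at z = 0. Lengths are in mm, angles in rad, forces in N, time in s.
With the tool pointing down it reaches from about 350 to 875 mm from the base axis. Payload 4.2 kg.
Tool frame: the origin (TCP) lies midway between the tips of the shut fingers; the grasp point (between the pads) lies 19 mm behind it (arm.hold_point_z is the distance from the TCP to the grasp point, in mm); z points along the fingers, y is the line along which they close (so a half turn about z gives the same grasp; the last joint's range is limited). The gripper opens to 85 mm and grips with 20 to 120 N. Pads are 22 mm wide; open, the fingers measure 114 mm over their backs; the gripper's body (76 mm by 85 mm) begins 54 mm behind the grasp point. The pads swing forward as they close: fully open they stand 13 mm farther back than shut.
Start: joints at [1.468, 0.385, 0.008, 0, -1.194, -0.259], TCP at [221.191, 584.529, 231.312] pointing down, gripper open.
Joint ranges: [-3.14, 3.14], [-1.21, 2.06], [-1.07, 1.41], [-3.16, 2.05], [-2.99, -0.16], [-3.1, 3.1]. Speed limits (rad/s): [2.79, 2.79, 3.14, 3.14, 3.14, 3.14].

### API

Orientations are given as a unit quaternion [x, y, z, w].
In Python, from bench import arm, vision gives the robot as it stands. The module is installed in compiled form; this text tells all that it offers.
- The arm moves only by the tool servo_tool, never from a script. Its argument "plan" is a list of rows, each a list of 7 numbers: the shift along the world's x, y, z each as a share of 300 mm, from -1 to 1, then the turn, a rotation vector about the world's x, y, z each as a share of 2 rad, from -1 to 1, then the opening, from 0 (shut) to 1 (fully open). A call has 1 to 20 rows; each row shifts and turns the commanded pose from where the row before left it; what a row does not reach is not made up. A row lasts 1/8 s, in which the tool goes at most 62.5 mm and 10.7 degrees, less where a joint would pass 70% of its speed; a pose out of reach is approached as far as the arm can. A call with a number of a shift or a turn outside -1 to 1 is refused whole. A call with a gripper value outside its range is refused whole. The fingers move at their own pace and stop on an object; the grip force is fixed at half the most. Time passes only in rows, so rows that do not move let the fingers close. It gives the time, the measured TCP pose, the force, the opening and the grip force at its end, in the units of the state.
- arm.read_state(): the state, without advancing time (a new reading comes with each control period).
- vision.get_image(name): name is "scene" or "top" or "wrist"; returns a dict with "image" (400x640x3 uint8, red, green, blue), "z_map" (400x640 float32, mm along the optical axis (not along the pixel's ray), 0 where there is no reading), "K" (3x3 intrinsics, pixels), "D" ([k1, k2, p1, p2, k3] as OpenCV has them; the pictures are not rectified), "world_to_cam" (4x4, takes a point from world to camera coordinates); the wrist camera has in their place "mount" (4x4, takes a point from camera to tool coordinates, whose origin is the TCP and whose axes are the flange's). Camera axes: x right, y down, z forward; pixel columns grow to the right and rows downward; lengths in mm; the calibration is good to about 2 mm. A picture is of the moment at which its call begins: read the wrist's pose just before it.
- arm.job_done(): hands the job in; it is judged then, once.
The state is a dict: "clock": time; "joints": joint angles; "joint_vel": joint speeds; "joint_efforts": joint torques, N m; "position": TCP position; "ee_rot": TCP orientation; "contact_force": force on the tool from outside, world axes, zero at the start; "wrist_torque": the same for the moment, N m; "gripper_width": finger opening in mm; "grasp_force": force on a finger pad.
Only numpy, scipy, OpenCV 4.12 (cv2) and the standard library are available. Lean on these libraries where they do the work, as an engineer would, in place of code of your own. Each camera call takes 0.05 s, during which the arm holds its last target. There are 200 camera calls.

## Working session

There is one attempt and no reset: what is moved stays moved. The work goes in short steps, Python scripts to look and compute and a tool call to move; the robot and the scene stay as the last step left them, time stands still between calls to the robot, and variables do not carry over. Pictures are saved under pics/ and viewed, at most 14 in all, crops included, and the job is handed in when it is done.

Besides the shell and the picture viewer there is one more tool, called after "Call:" as name(argument=value, ...) on one line, values as JSON. servo_tool: Moves the arm, as the interface text tells. Its arguments: {"type":"object","properties":{"plan":{"type":"array"}},"required":["plan"]}

```bash
mkdir -p pics; cat > h.py <<'E'
import numpy as np, cv2
from bench import arm, vision
def world(v,u,w,z):
    """ray through pixel (u,w) onto plane z"""
    T=v["world_to_cam"];R=T[:3,:3];c=-R.T@T[:3,3]
    p=cv2.undistortPoints(np.array([[[u,w]]],float),v["K"],v["D"])[0,0]
    d=R.T@np.array([p[0],p[1],1]);return c+d*(z-c[2])/d[2]
def zmap_world(v):
    T=v["world_to_cam"];R=T[:3,:3];c=-R.T@T[:3,3]
    h,w=v["z_map"].shape;g=np.dstack(np.meshgrid(np.arange(w),np.arange(h))).reshape(-1,1,2).astype(float)
    p=cv2.undistortPoints(g,v["K"],v["D"]).reshape(-1,2)
    Z=v["z_map"].reshape(-1,1);P=np.hstack([p,np.ones((len(p),1))])*Z
    return (P@R+c).reshape(h,w,3)
E
python3 - <<'E'
from h import *
print(arm.read_state(), arm.hold_point_z)
for n in("scene","top"):
    v=vision.get_image(n);cv2.imwrite(f"pics/{n}0.png",v["image"][...,::-1]);np.save(n,v,allow_pickle=True)
    T=v["world_to_cam"];print(n,-T[:3,:3].T@T[:3,3],T[2,:3])
E
```

```text
{'clock': 0.0, 'joints': array([ 1.46759646e+00,  3.85557509e-01,  6.62571433e-03, -5.13673076e-04,
       -1.19401044e+00, -2.58586986e-01]), 'joint_vel': array([ 4.45768754e-05, -3.20477682e-05,  1.91037829e-03,  8.30965572e-05,
        8.47773412e-05, -5.39267526e-04]), 'joint_efforts': array([-8.12630915e-04, -3.92296958e+01,  1.88395303e+01,  4.18630019e+00,
       -4.67234437e-03,  1.23708446e-05]), 'position': array([220.99480269, 583.99456499, 230.21879632]), 'ee_rot': array([ 9.83665704e-01, -1.80001593e-01, -1.54720735e-04,  1.08824304e-03]), 'contact_force': array([ 0.98876303, -0.46836366, -0.06295341]), 'wrist_torque': array([0.03669214, 0.04012734, 0.02971384]), 'grasp_force': 0.0, 'gripper_width': 85.21999829554663} 18.700000000000003
scene [-306.92377614 -500.46967456 1014.95444404] [ 0.60762267  0.3655438  -0.70510454]
top [ 387.49862858   -4.74961439 1577.21957488] [ 0.0697766  -0.02167177 -0.99732721]
```

View pics/top0.png

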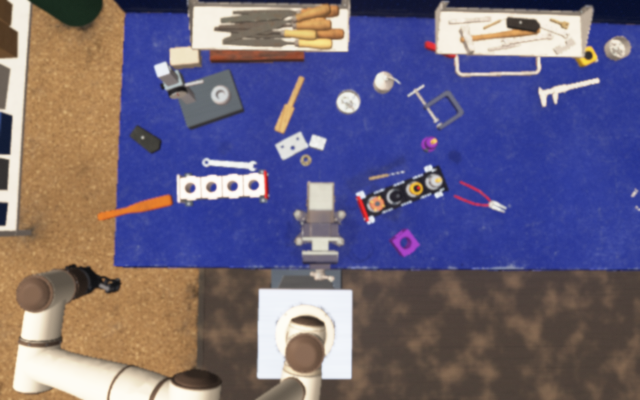

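View pics/scene0.png

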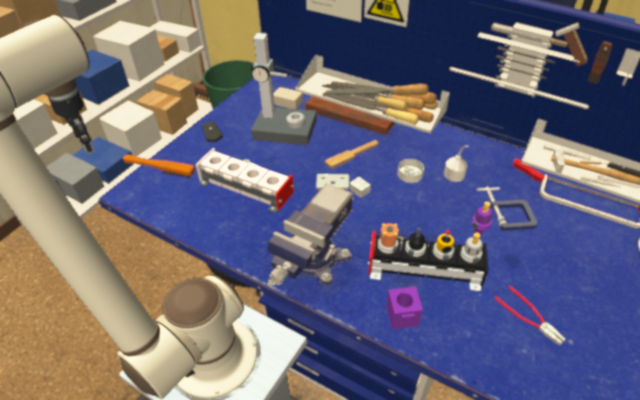

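Top view: the setting rack runs from px (362,207, red plate) to (445,180), and the tools in order are copper (375,203), black (395,197), yellow (415,188), bright with brass (434,181). The carrier runs (180,190) to (268,187), with its red plate on the right (267,186). The vice stands between them at (320,220). The purple tool (430,143) and purple pot (405,243) are decoys.

```bash
python3 - <<'E'
from h import *
v=np.load("top.npy",allow_pickle=True).item();im=v["image"]
W=zmap_world(v)
hsv=cv2.cvtColor(im,cv2.COLOR_RGB2HSV)
print(v["K"],v["D"])
# red plates
m=((hsv[...,0]<8)|(hsv[...,0]>172))&(hsv[...,1]>150)&(hsv[...,2]>80)
n,l,s,c=cv2.connectedComponentsWithStats(m.astype(np.uint8))
for i in range(1,n):
    if s[i,4]>15: print("red",s[i],c[i],world(v,*c[i],72)[:2])
# white pots: tops
w=(hsv[...,1]<60)&(hsv[...,2]>150);w[:, :172]=0;w[:,275:]=0;w[:165]=0;w[210:]=0
p=w.astype(np.uint8);cs,hi=cv2.findContours(p,cv2.RETR_CCOMP,cv2.CHAIN_APPROX_NONE)
for k,cc in enumerate(cs):
    if len(cc)>8:
        (x,y),r=cv2.minEnclosingCircle(cc);M=cv2.moments(cc);print("ctr",hi[0,k,3],len(cc),(x,y),r, world(v,x,y,70)[:2])
for (x,y) in [(375,203),(395,197),(415,188),(434,181),(190,172),(210,200),(320,200)]: print(x,y,W[y,x], world(v,x,y,110)[:2])
h=(W[...,2]>50)&(v["z_map"]>0)
h[:165]=0;h[225:]=0
n,l,s,c=cv2.connectedComponentsWithStats(h.astype(np.uint8))
for i in range(1,n):
    if s[i,4]>200: print("high",s[i],c[i],W[l==i].mean(0))
a=cv2.resize(im[160:225,170:275],None,fx=6,fy=6,interpolation=cv2.INTER_CUBIC);b=cv2.resize(im[160:225,350:455],None,fx=6,fy=6,interpolation=cv2.INTER_CUBIC)
cv2.imwrite("pics/crop.png",np.vstack([a[:290],b[:300]])[...,::-1])
E
```

```text
[[455.36893706   0.         317.70394639]
 [  0.         455.36893706 188.03326655]
 [  0.           0.           1.        ]] [-0.03160866  0.          0.          0.          0.        ]
red [425  42  10   9  62] [429.88709677  45.59677419] [ 986.4894969  -416.68178283]
red [264 171   4  27  56] [265.67857143 185.19642857] [500.14687902 134.80551706]
red [357 197  11  24 102] [362.67647059 208.01960784] [ 428.23348289 -187.16441493]
ctr -1 225 (219.5, 186.0) 45.069488525390625 [495.78373456 287.54589964]
ctr 2 27 (190.0, 188.0) 5.385264873504639 [487.98037052 384.78580846]
ctr 2 27 (211.2857208251953, 186.7142791748047) 5.439946174621582 [493.08788898 314.61325353]
ctr 2 27 (232.25, 185.625) 5.427173614501953 [497.53637448 245.45947942]
ctr 2 27 (253.5, 185.0) 5.590270042419434 [500.46083694 175.27768966]
ctr -1 107 (229.0, 167.0) 26.076908111572266 [559.3846074 257.7016841]
375 203 [ 442.8069102  -218.40965982  137.41570463] [ 443.86005053 -222.47801997]
395 197 [ 463.37551492 -285.13129895  122.53054089] [ 464.02911057 -287.54647778]
415 188 [ 492.5054817  -347.90817778  131.45981258] [ 494.06412751 -353.00177538]
434 181 [ 516.74396622 -412.56103553  120.68040518] [ 517.69168709 -415.55140565]
190 172 [548.47910927 405.11867808  -2.16255155] [537.04680219 376.01117286]
210 200 [451.98721688 332.93256207  -1.26919074] [447.44135429 309.12902078]
320 200 [450.25955343 -43.64195476 139.62468359] [451.55287504 -44.4434137 ]
high [ 357  166   92   56 1984] [402.46925403 193.43951613] [ 477.4458815  -317.26339899   85.6861258 ]
high [ 178  171   90   31 1643] [221.7449787  186.70602556] [493.70700124 280.44955103  67.86696788]
high [ 302  182   36   43 1171] [319.92228864 203.87532024] [438.10918138 -43.57030043 137.74041735]
```

View pics/crop.png

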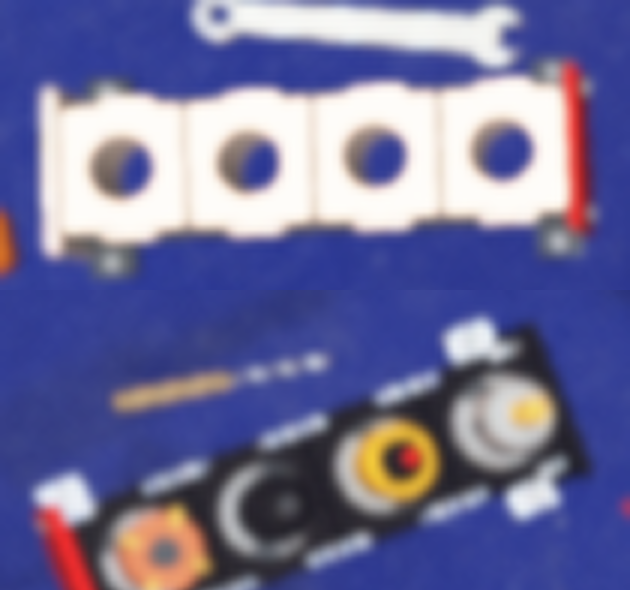

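The crop confirms the order from the red plate: copper face mill, black drill, yellow probe with red ball, brass end mill. The carrier bores measure a 70 mm pitch, as they should. Next I move above the carrier for a wrist look.

Call:
servo_tool(plan=[[0.114, -0.127, 0.042, 0, 0, -0.072, 1], [0.114, -0.127, 0.042, 0, 0, -0.072, 1], [0.114, -0.127, 0.042, 0, 0, -0.072, 1], [0.114, -0.127, 0.042, 0, 0, -0.072, 1], [0.114, -0.127, 0.042, 0, 0, -0.072, 1], [0.114, -0.127, 0.042, 0, 0, -0.072, 1], [0.114, -0.127, 0.042, 0, 0, -0.072, 1], [0.114, -0.127, 0.042, 0, 0, -0.072, 1], [0, 0, 0, 0, 0, 0, 1], [0, 0, 0, 0, 0, 0, 1]])

```text
clock: 1.35
position: [494.5, 279.5, 331.4]
ee_rot: [0.727, -0.687, -0.0, 0.001]
contact_force: [-0.6, 0.6, -0.1]
gripper_width: 85.5
grasp_force: 0.0
```

```bash
cat >> h.py <<'E'
from scipy.spatial.transform import Rotation as Rn
def wrist(name):
    s=arm.read_state();v=vision.get_image("wrist")
    M=np.eye(4);M[:3,:3]=Rn.from_quat(s["ee_rot"]).as_matrix();M[:3,3]=s["position"]
    v["world_to_cam"]=np.linalg.inv(M@v["mount"])
    cv2.imwrite(f"pics/{name}.png",v["image"][...,::-1]);np.save(name,v,allow_pickle=True)
    return v,s
E
python3 - <<'E'
from h import *
v,s=wrist("w1");print(s["clock"],s["position"],s["ee_rot"],s["joints"],v["mount"],v["K"])
E
```

```text
1.35 [494.49658515 279.53416633 331.38663738] [ 7.26909701e-01 -6.86732698e-01 -3.26043789e-04  6.17800654e-04] [ 7.99329257e-01  2.35030857e-01  4.23238975e-02 -6.45928533e-04
 -1.37933432e+00 -7.42379424e-01] [[-5.63687593e-04 -9.60594689e-01 -2.77952381e-01  7.06755799e+01]
 [ 9.99999763e-01 -6.51393889e-04  2.23196687e-04 -1.42134282e-01]
 [-3.95458034e-04 -2.77952189e-01  9.60594828e-01 -1.41986978e+02]
 [ 0.00000000e+00  0.00000000e+00  0.00000000e+00  1.00000000e+00]] [[330.48194776   0.         315.73249974]
 [  0.         330.48194776 197.18108702]
 [  0.           0.           1.        ]]
```

View pics/w1.png

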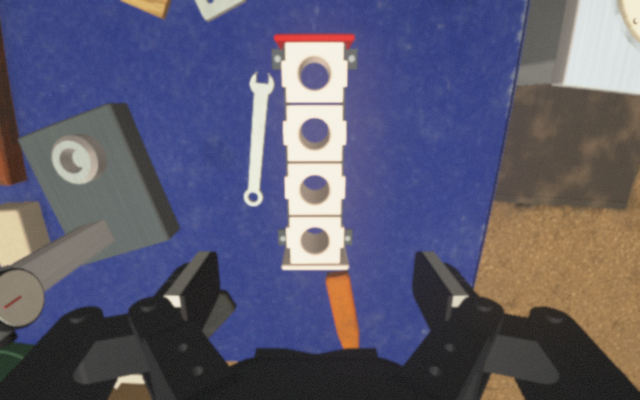

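The wrist picture shows the carrier with its red plate at the top (315,39) and bores at about (314,73), (314,133), (315,190) and (315,240). The rims are clear.

```bash
cat > bores.py <<'E'
from h import *
def bores(v,z=70):
    g=cv2.cvtColor(v["image"],cv2.COLOR_RGB2HSV);w=((g[...,1]<45)&(g[...,2]>200)).astype(np.uint8)
    cs,hi=cv2.findContours(w,cv2.RETR_CCOMP,cv2.CHAIN_APPROX_NONE);out=[]
    for k,c in enumerate(cs):
        if hi[0,k,3]>=0 and len(c)>40:
            P=np.array([world(v,*q[0],z)[:2] for q in c],np.float32)
            (x,y),(a,b),_=cv2.fitEllipse(P)
            if 30<a and b<46: out.append([x,y,a,b])
    return np.array(sorted(out,key=lambda r:r[1]))
def rowfit(p):
    d=np.polyfit(np.arange(len(p)),p[:,:2],1);e=p[:,:2]-np.outer(np.arange(len(p)),d[0])-d[1]
    return d,e
E
python3 - <<'E'
from bores import *
v=np.load("w1.npy",allow_pickle=True).item();b=bores(v);print(b.round(1));d,e=rowfit(b);print(d,e.round(1),np.hypot(*d[0]))
W=zmap_world(v);print(W[100,315],W[160,315])
E
```

```text
[[502.3 176.4  38.6  40. ]
 [497.9 246.3  39.8  40.2]
 [493.8 315.8  39.9  40.6]
 [489.5 385.3  40.4  41. ]]
[[ -4.2279541   69.61579895]
 [502.20231323 176.52680206]] [[ 0.1 -0.1]
 [-0.1  0.1]
 [ 0.   0.1]
 [ 0.  -0.1]] 69.74406827364555
[499.14139404 206.55080815  68.53907722] [495.17593758 277.64771252  71.16223033]
```

Call:
servo_tool(plan=[[-0.0075, -0.173, 0, 0, 0, 0.014, 1], [-0.0075, -0.173, 0, 0, 0, 0.014, 1], [-0.0075, -0.173, 0, 0, 0, 0.014, 1], [-0.0075, -0.173, 0, 0, 0, 0.014, 1], [-0.0075, -0.173, 0, 0, 0, 0.014, 1], [-0.0075, -0.173, 0, 0, 0, 0.014, 1], [-0.0075, -0.173, 0, 0, 0, 0.014, 1], [-0.0075, -0.173, 0, 0, 0, 0.014, 1], [-0.0075, -0.173, 0, 0, 0, 0.014, 1], [-0.0075, -0.173, 0, 0, 0, 0.014, 1], [-0.0075, -0.173, 0, 0, 0, 0.014, 1], [0, 0, 0, 0, 0, 0, 1], [0, 0, 0, 0, 0, 0, 1]])

```text
clock: 3.02
position: [470.2, -290.2, 331.6]
ee_rot: [0.824, -0.567, -0.001, 0.0]
contact_force: [0.1, 0.6, 1.0]
gripper_width: 85.7
grasp_force: 0.0
```

```bash
python3 - <<'E'
from h import *
v,s=wrist("w2");print(s["clock"],s["position"],s["ee_rot"],s["joints"])
E
```

```text
3.025 [ 470.22646151 -290.22332788  331.56861675] [ 8.24020472e-01 -5.66559741e-01 -5.67807799e-04  1.27840201e-05] [-2.59790609e-01  2.06832150e-01  6.02003404e-03 -3.64590763e-04
 -1.37106246e+00  6.26009512e-01]
```

View pics/w2.png

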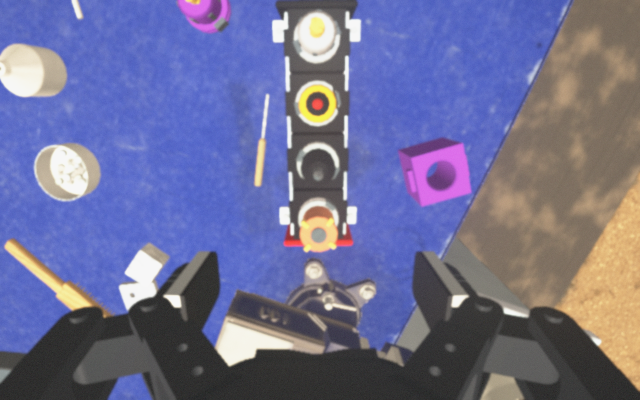

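The wrist picture shows the end mill at (317,28), probe with red ball (317,104), drill (318,165) and face mill (319,235) next to the red plate (320,240). The purple decoys are off the row.

```bash
python3 - <<'E'
from h import *
v=np.load("w2.npy",allow_pickle=True).item();im=v["image"];H=cv2.cvtColor(im,cv2.COLOR_RGB2HSV)
h,s,b=[H[...,i].astype(int) for i in range(3)]
def blob(m,box):
    z=np.zeros(m.shape,np.uint8);x0,y0,x1,y1=box;z[y0:y1,x0:x1]=m[y0:y1,x0:x1]
    n,l,st,c=cv2.connectedComponentsWithStats(z);i=1+st[1:,4].argmax();return st[i],c[i],(l==i)
red=((h<8)|(h>172))&(s>130)&(b>90)
st,c,_=blob(red,(300,85,335,120));print("ball",st,c,world(v,*c,148).round(1))
yel=(h>18)&(h<35)&(s>90)&(b>120)
st,c,_=blob(yel,(300,5,335,50));print("endmill",st,c,world(v,*c,146).round(1))
st,c,l=blob(yel,(290,75,345,130));p=cv2.findContours(l.astype(np.uint8),0,1)[0][0]
for z in(112,122): P=np.array([world(v,*q[0],z)[:2] for q in p],np.float32);print("probebody",z,cv2.minEnclosingCircle(P))
cop=(h>4)&(h<20)&(s>80)&(b>110)
st,c,l=blob(cop,(285,205,350,260));print("face",st,c)
# outer flange: distance along each ray not needed: circle hough on steel at z=86
W=zmap_world(v)
for n,box in dict(end=(285,5,350,70),probe=(285,75,350,130),drill=(285,135,350,192),face=(285,193,350,250)).items():
    x0,y0,x1,y1=box;Q=W[y0:y1,x0:x1].reshape(-1,3)
    f=(Q[:,2]>80)&(Q[:,2]<92);t=Q[:,2]>125
    hull=cv2.convexHull(Q[f][:,:2].astype(np.float32));
    print(n,"flange",f.sum(),np.round(cv2.minEnclosingCircle(hull),1) if 0 else cv2.minEnclosingCircle(hull),"top",t.sum(),np.median(Q[t],0).round(1) if t.any() else "",Q[:,2].max().round(1))
    m=(s<60)&(b>105);z=np.zeros(m.shape,np.uint8);z[y0:y1,x0:x1]=m[y0:y1,x0:x1]
r=cv2.fitLine(np.argwhere(red[225:255,280:360]).astype(np.float32)[:,::-1],2,0,.01,.01).ravel();print("redline",r)
mn=[world(v,u,w,72)[:2].round(1) for u,w in ((286,240),(353,240))];print(mn)
cv2.imwrite("pics/c2.png",cv2.resize(im[0:260,270:365],None,fx=2.3,fy=2.3,interpolation=2)[...,::-1])
E
```

```text
ball [312  99  11  11 100] [317.03 103.87] [ 493.6 -355.   148. ]
endmill [310  18  14  19 211] [316.51658768  27.33649289] [ 518.4 -418.4  146. ]
probebody 112 ((493.56463623046875, -355.2266540527344), 20.238557815551758)
probebody 122 ((493.62738037109375, -355.256103515625), 19.678678512573242)
face [302 207  31  16 317] [317.12618297 214.01892744]
end flange 403 ((519.5933837890625, -420.8899841308594), 26.506406784057617) top 292 [ 518.4 -418.4  147.1] 473.5
probe flange 372 ((493.63751220703125, -355.5267333984375), 26.682117462158203) top 209 [ 494.3 -356.2  145.8] 473.5
drill flange 372 ((467.9264831542969, -290.4459533691406), 26.41324806213379) top 109 [ 468.9 -291.7  148.3] 473.5
face flange 351 ((442.8345642089844, -226.61044311523438), 25.291213989257812) top 1147 [ 443.8 -227.7  133.8] 473.5
redline [ 9.9997753e-01 -6.7042261e-03  3.7519230e+01  1.5134615e+01]
[array([ 469.2, -178.7]), array([ 386.8, -210.2])]
```

View pics/c2.png

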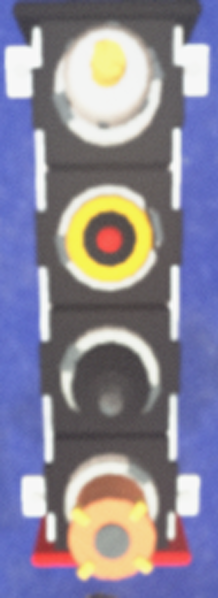

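Call:
servo_tool(plan=[[-0.0457, 0.108, -0.16, 0, 0, 0.0013, 1], [-0.0457, 0.108, -0.16, 0, 0, 0.0013, 1], [0, 0, -0.16, 0, 0, 0, 1], [0, 0, 0, 0, 0, 0, 1]])

```text
clock: 3.58
position: [440.5, -224.3, 185.7]
ee_rot: [0.826, -0.564, -0.003, 0.001]
contact_force: [-0.1, 0.0, 0.7]
gripper_width: 85.6
grasp_force: 0.0
```

```bash
python3 - <<'E'
from h import *
v,s=wrist("w3");print(s["clock"],s["position"],s["ee_rot"])
E
```

```text
3.575 [ 440.54361163 -224.26676561  185.73503318] [ 0.82598142 -0.56368542 -0.00340971  0.0013505 ]
```

View pics/w3.png

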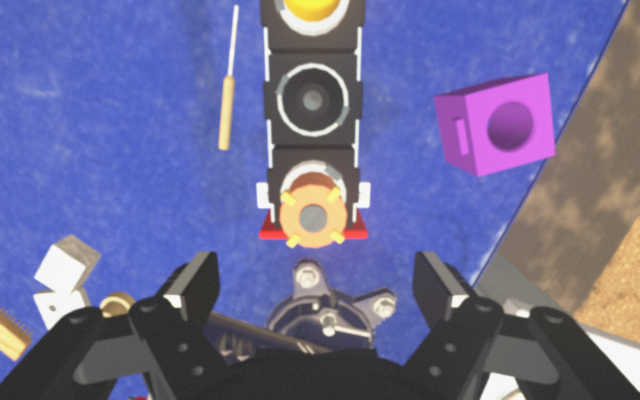

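The copper disc is at (313,212), the drill ring at (312,100), and the fingers straddle the row symmetrically about column 316.

```bash
python3 - <<'E'
from h import *
v=np.load("w3.npy",allow_pickle=True).item();im=v["image"];H=cv2.cvtColor(im,cv2.COLOR_RGB2HSV)
h,s,b=[H[...,i].astype(int) for i in range(3)]
W=zmap_world(v);m=(W[...,2]>130)&(W[...,2]<137);m[:,:270]=0;m[:,360:]=0;m[:170]=0;m[255:]=0
c=max(cv2.findContours(m.astype(np.uint8),0,1)[0],key=len);P=np.array([world(v,*q[0],134)[:2] for q in c],np.float32);print("face",cv2.minEnclosingCircle(P))
m=(W[...,2]>82)&(W[...,2]<92);m[:,:265]=0;m[:,370:]=0;m[:50]=0;m[143:]=0
c=max(cv2.findContours(m.astype(np.uint8),0,1)[0],key=len);P=np.array([world(v,*q[0],86)[:2] for q in c],np.float32);print("drill flange",cv2.minEnclosingCircle(P),cv2.fitEllipse(P))
print(arm.read_state()["position"],arm.read_state()["ee_rot"])
E
```

```text
face ((442.457763671875, -224.94740295410156), 24.529123306274414)
drill flange ((467.69921875, -289.984375), 26.147634506225586) ((467.8671569824219, -290.03741455078125), (48.48493957519531, 50.16263198852539), 83.79589080810547)
[ 442.7595297  -225.4183898   188.35850764] [ 8.25979666e-01 -5.63699290e-01 -5.21935705e-04  6.55344038e-04]
```

Call:
servo_tool(plan=[[0, 0, -0.117, 0, 0, 0, 1], [0, 0, -0.117, 0, 0, 0, 1], [0, 0, -0.077, 0, 0, 0, 1], [0, 0, -0.04, 0, 0, 0, 1], [0, 0, 0, 0, 0, 0, 1], [0, 0, 0, 0, 0, 0, 1]])

```text
clock: 4.38
position: [444.0, -226.6, 84.3]
ee_rot: [0.825, -0.565, 0.001, -0.001]
contact_force: [-0.0, 0.2, 0.3]
gripper_width: 85.7
grasp_force: 0.0
```

Call:
servo_tool(plan=[[0, 0, 0, 0, 0, 0, 0], [0, 0, 0, 0, 0, 0, 0], [0, 0, 0, 0, 0, 0, 0], [0, 0, 0, 0, 0, 0, 0], [0, 0, 0, 0, 0, 0, 0], [0, 0, 0, 0, 0, 0, 0], [0, 0, 0, 0, 0, 0, 0], [0, 0, 0, 0, 0, 0, 0]])

```text
clock: 5.38
position: [442.9, -226.9, 84.6]
ee_rot: [0.825, -0.565, 0.001, 0.0]
contact_force: [-2.9, 0.8, 8.9]
gripper_width: 39.4
grasp_force: 61.4
```

Call:
servo_tool(plan=[[0, 0, 0.03, 0, 0, 0, 0], [0, 0, 0.09, 0, 0, 0, 0], [0, 0, 0.15, 0, 0, 0, 0], [0, 0, 0.18, 0, 0, 0, 0], [0, 0, 0.15, 0, 0, 0, 0], [0, 0, 0, 0, 0, 0, 0], [0.01, 0.075, 0, 0, 0, -0.017, 0], [0.022, 0.15, 0, 0, 0, -0.017, 0], [0.022, 0.15, 0, 0, 0, -0.017, 0], [0.022, 0.15, 0, 0, 0, -0.017, 0], [0.022, 0.15, 0, 0, 0, -0.017, 0], [0.022, 0.15, 0, 0, 0, -0.017, 0], [0.022, 0.15, 0, 0, 0, -0.017, 0], [0.022, 0.15, 0, 0, 0, -0.017, 0], [0.022, 0.15, 0, 0, 0, -0.018, 0], [0.011, 0.065, 0, 0, 0, 0, 0], [0, 0, 0, 0, 0, 0, 0], [0, 0, 0, 0, 0, 0, 0]])

```text
clock: 7.62
position: [500.8, 174.6, 261.4]
ee_rot: [0.729, -0.685, -0.001, 0.002]
contact_force: [-0.2, -0.6, -6.0]
gripper_width: 39.1
grasp_force: 64.9
```

```bash
python3 - <<'E'
from h import *
v,s=wrist("w4");print(s["clock"],s["position"],s["ee_rot"],s["contact_force"],s["gripper_width"])
from bores import *
print(bores(v).round(1)); s=arm.read_state();print(s["position"],s["ee_rot"])
E
```

```text
7.625 [500.81062472 174.59115188 261.40633748] [ 7.28544818e-01 -6.84995883e-01 -5.45828686e-04  1.67027338e-03] [-0.19785959 -0.60973768 -6.00246203] 39.10990859939091
[[502.3 176.   38.5  39.1]
 [807.7 295.2  31.2  36. ]]
[501.05896404 174.46457695 261.89830624] [ 7.28391724e-01 -6.85159913e-01 -3.71569894e-04  1.11856664e-03]
```

View pics/w4.png

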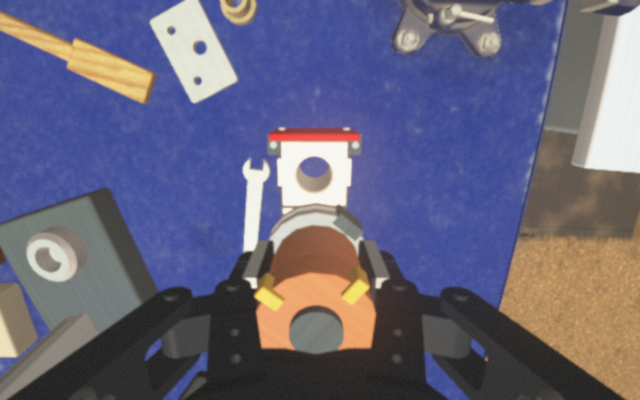

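The face mill is held upright in the fingers, with its grey centre at (316,330). Pocket 1 is visible at (314,173) beside the red plate.

```bash
python3 - <<'E'
from h import *
v=np.load("w4.npy",allow_pickle=True).item();H=cv2.cvtColor(v["image"],cv2.COLOR_RGB2HSV)
m=((H[...,1]<90)&(H[...,2]<140)).astype(np.uint8);z=np.zeros_like(m);z[302:352,285:347]=m[302:352,285:347]
n,l,st,c=cv2.connectedComponentsWithStats(z);i=1+st[1:,4].argmax();print(st[i],c[i])
W=zmap_world(v);print(W[330,316],W[315,275],W[230,315])
for zz in (310,315): print(world(v,*c[i],zz))
E
```

```text
[ 290  307   53   45 2022] [315.8620178  330.43076162]
[501.02367666 174.82248613 313.52695039] [514.72400179 172.21414032 310.3502531 ] [502.35865555 157.05821722 270.82872481]
[500.87440605 177.76415313 310.        ]
[501.13474852 173.83538836 315.        ]
```

Call:
servo_tool(plan=[[0.004, 0.0045, -0.1, 0, 0, 0, 0], [0, 0, -0.15, 0, 0, 0, 0], [0, 0, -0.1, 0, 0, 0, 0], [0, 0, -0.05, 0, 0, 0, 0], [0, 0, -0.05, 0, 0, 0, 0], [0, 0, -0.05, 0, 0, 0, 0], [0, 0, -0.03, 0, 0, 0, 0], [0, 0, -0.02, 0, 0, 0, 0], [0, 0, 0, 0, 0, 0, 0]])

```text
clock: 8.8
position: [502.9, 177.0, 97.6]
ee_rot: [0.729, -0.685, -0.0, 0.0]
contact_force: [-0.1, -0.2, -5.3]
gripper_width: 39.1
grasp_force: 65.0
```

Call:
servo_tool(plan=[[0, 0, -0.018, 0, 0, 0, 0], [0, 0, -0.012, 0, 0, 0, 0], [0, 0, -0.007, 0, 0, 0, 0], [0, 0, -0.005, 0, 0, 0, 0], [0, 0, 0, 0, 0, 0, 0]])

```text
clock: 9.43
position: [502.9, 176.9, 85.2]
ee_rot: [0.729, -0.685, 0.0, 0.0]
contact_force: [-0.8, -0.2, -4.6]
gripper_width: 39.2
grasp_force: 65.0
```

Call:
servo_tool(plan=[[0, 0, -0.004, 0, 0, 0, 0], [0, 0, 0, 0, 0, 0, 0]])

```text
clock: 9.68
position: [503.1, 177.1, 84.7]
ee_rot: [0.729, -0.685, 0.0, -0.0]
contact_force: [-2.6, -0.1, 1.1]
gripper_width: 39.3
grasp_force: 66.3
```

Call:
servo_tool(plan=[[0, 0, 0, 0, 0, 0, 1], [0, 0, 0, 0, 0, 0, 1], [0, 0, 0, 0, 0, 0, 1], [0, 0, 0, 0, 0, 0, 1], [0, 0, 0, 0, 0, 0, 1], [0, 0, 0.1, 0, 0, 0, 1], [0, 0, 0.15, 0, 0, 0, 1], [0, 0, 0.15, 0, 0, 0, 1], [-0.0117, -0.13, 0, 0, 0, 0.0155, 1], [-0.0117, -0.16, 0, 0, 0, 0.0155, 1], [-0.0117, -0.16, 0, 0, 0, 0.0155, 1], [-0.0117, -0.16, 0, 0, 0, 0.0155, 1], [-0.0117, -0.16, 0, 0, 0, 0.0155, 1], [-0.0117, -0.16, 0, 0, 0, 0.0155, 1], [-0.0117, -0.16, 0, 0, 0, 0.0155, 1], [-0.0117, -0.16, 0, 0, 0, 0.0155, 1], [-0.0117, -0.16, 0, 0, 0, 0.0155, 1], [-0.0117, -0.147, 0, 0, 0, 0.0155, 1], [0, 0, 0, 0, 0, 0, 1], [0, 0, 0, 0, 0, 0, 1]])

```text
clock: 12.18
position: [467.6, -290.0, 203.7]
ee_rot: [0.826, -0.564, -0.0, -0.0]
contact_force: [-0.3, 0.1, -0.1]
gripper_width: 85.9
grasp_force: 0.0
```

```bash
cat > st.py <<'E'
from h import *
v=vision.get_image("top");s=arm.read_state();cv2.imwrite("pics/t1.png",cv2.resize(v["image"][150:260,160:460],None,fx=2.6,fy=2.6)[...,::-1])
R=Rn.from_quat(s["ee_rot"]).as_matrix();print(s["position"].round(2),R[:,2].round(4),np.degrees(np.arctan2(-R[1,1],-R[0,1])).round(2))
W=zmap_world(v)
for y,x in((185,253),): 
    q=W[y-12:y+13,x-12:x+13].reshape(-1,3);q=q[q[:,2]>95];print(len(q),np.median(q,0).round(1),np.percentile(q[:,2],95).round(1))
E
python3 st.py
```

```text
[ 467.74 -289.54  203.9 ] [-3.e-04  3.e-04 -1.e+00] 21.34
156 [498.9 178.5 134.8] 142.4
```

View pics/t1.png

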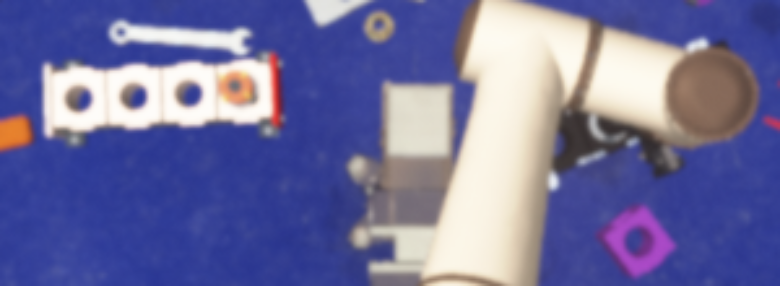

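The face mill stands in pocket 1 next to the red plate at (240,88), upright at the expected height (134.8 mm). The arm is now over the drill, so I descend and grip.

Call:
servo_tool(plan=[[0, -0.002, -0.117, 0, 0, 0, 1], [0, 0, -0.117, 0, 0, 0, 1], [0, 0, -0.1, 0, 0, 0, 1], [0, 0, -0.04, 0, 0, 0, 1], [0, 0, -0.02, 0, 0, 0, 1], [0, 0, 0, 0, 0, 0, 1], [0, 0, 0, 0, 0, 0, 1], [0, 0, 0, 0, 0, 0, 0], [0, 0, 0, 0, 0, 0, 0], [0, 0, 0, 0, 0, 0, 0], [0, 0, 0, 0, 0, 0, 0], [0, 0, 0, 0, 0, 0, 0], [0, 0, 0, 0, 0, 0, 0], [0, 0, 0, 0, 0, 0, 0], [0, 0, 0, 0, 0, 0, 0]])

```text
clock: 14.1
position: [468.3, -290.8, 86.3]
ee_rot: [0.826, -0.564, 0.001, -0.0]
contact_force: [0.0, 1.9, 5.7]
gripper_width: 38.6
grasp_force: 60.6
```

Call:
servo_tool(plan=[[0, 0, 0.03, 0, 0, 0, 0], [0, 0, 0.09, 0, 0, 0, 0], [0, 0, 0.15, 0, 0, 0, 0], [0, 0, 0.18, 0, 0, 0, 0], [0, 0, 0.15, 0, 0, 0, 0], [0, 0, 0, 0, 0, 0, 0], [0.0083, 0.08, 0, 0, 0, -0.013, 0], [0.0083, 0.155, 0, 0, 0, -0.013, 0], [0.0083, 0.155, 0, 0, 0, -0.013, 0], [0.0083, 0.155, 0, 0, 0, -0.013, 0], [0.0083, 0.155, 0, 0, 0, -0.013, 0], [0.0083, 0.155, 0, 0, 0, -0.013, 0], [0.0083, 0.155, 0, 0, 0, -0.013, 0], [0.0083, 0.155, 0, 0, 0, -0.013, 0], [0.0083, 0.155, 0, 0, 0, -0.013, 0], [0.0083, 0.155, 0, 0, 0, -0.013, 0], [0.0083, 0.155, 0, 0, 0, -0.013, 0], [0.0083, 0.158, 0, 0, 0, -0.013, 0], [0, 0, 0, 0, 0, 0, 0], [0, 0, 0, 0, 0, 0, 0]])

```text
clock: 16.6
position: [496.1, 244.8, 262.6]
ee_rot: [0.728, -0.685, -0.001, 0.003]
contact_force: [0.0, -0.0, -6.5]
gripper_width: 38.8
grasp_force: 61.7
```

```bash
cat > st2.py <<'E'
import sys
from bores import *
v,s=wrist(sys.argv[1]);s=arm.read_state();R=Rn.from_quat(s["ee_rot"]).as_matrix()
print(s["clock"],s["position"].round(2),R[:,2].round(4),np.degrees(np.arctan2(-R[1,1],-R[0,1])).round(2),s["contact_force"].round(1),s["gripper_width"])
print(bores(v).round(1))
W=zmap_world(v);z0=s["position"][2];m=(W[...,2]>z0+48)&(W[...,2]<z0+70)&(np.hypot(W[...,0]-s["position"][0],W[...,1]-s["position"][1])<12);print(m.sum(),W[m].mean(0) if m.any() else "")
E
python3 st2.py w5
```

```text
16.65 [496.49 244.47 263.41] [-0.0044 -0.003  -1.    ] 3.41 [ 0.5  0.4 -6.4] 38.34219883366834
[[498.1 246.   39.6  40. ]
 [808.3 294.7  32.7  38.1]]
1009 [496.92953234 242.60458151 319.93291965]
```

View pics/w5.png

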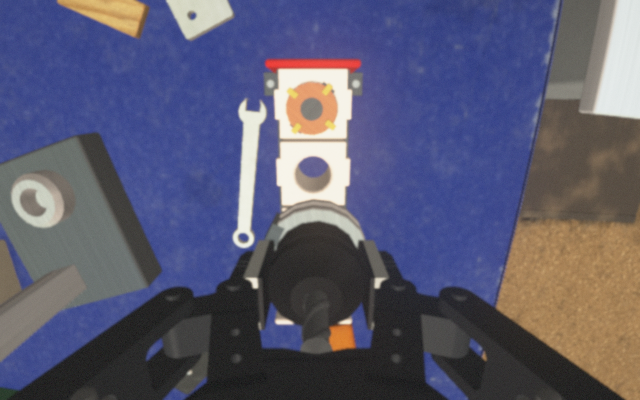

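Drill held centrally (316,285), pocket 2 free at (313,173), face mill seated in pocket 1 at (312,108).

Call:
servo_tool(plan=[[0, 0.001, -0.1, 0, 0, 0, 0], [0, 0, -0.15, 0, 0, 0, 0], [0, 0, -0.1, 0, 0, 0, 0], [0, 0, -0.05, 0, 0, 0, 0], [0, 0, -0.05, 0, 0, 0, 0], [0, 0, -0.05, 0, 0, 0, 0], [0, 0, -0.03, 0, 0, 0, 0], [0, 0, -0.02, 0, 0, 0, 0], [0, 0, -0.018, 0, 0, 0, 0], [0, 0, -0.012, 0, 0, 0, 0], [0, 0, 0, 0, 0, 0, 0]])

```text
clock: 18.02
position: [497.7, 246.0, 91.7]
ee_rot: [0.728, -0.685, 0.0, 0.0]
contact_force: [-0.6, -0.3, -6.8]
gripper_width: 38.8
grasp_force: 61.7
```

Call:
servo_tool(plan=[[0, 0, -0.008, 0, 0, 0, 0], [0, 0, -0.006, 0, 0, 0, 0], [0, 0, -0.004, 0, 0, 0, 0], [0, 0, -0.003, 0, 0, 0, 0], [0, 0, 0, 0, 0, 0, 0]])

```text
clock: 18.65
position: [497.7, 246.0, 86.4]
ee_rot: [0.728, -0.685, 0.0, -0.0]
contact_force: [-2.5, 0.2, 1.9]
gripper_width: 38.2
grasp_force: 62.4
```

Call:
servo_tool(plan=[[0, 0, 0, 0, 0, 0, 1], [0, 0, 0, 0, 0, 0, 1], [0, 0, 0, 0, 0, 0, 1], [0, 0, 0, 0, 0, 0, 1], [0, 0, 0, 0, 0, 0, 1], [0, 0, 0.1, 0, 0, 0, 1], [0, 0, 0.15, 0, 0, 0, 1], [0, 0, 0.15, 0, 0, 0, 1]])

```text
clock: 19.65
position: [497.5, 245.8, 206.6]
ee_rot: [0.728, -0.685, 0.0, 0.0]
contact_force: [1.1, 0.3, 0.2]
gripper_width: 85.2
grasp_force: 0.0
```

Call:
servo_tool(plan=[[-0.001, -0.13, 0, 0, 0, 0.012, 1], [-0.001, -0.157, 0, 0, 0, 0.012, 1], [-0.001, -0.157, 0, 0, 0, 0.012, 1], [-0.001, -0.157, 0, 0, 0, 0.012, 1], [-0.001, -0.157, 0, 0, 0, 0.012, 1], [-0.001, -0.157, 0, 0, 0, 0.012, 1], [-0.001, -0.157, 0, 0, 0, 0.012, 1], [-0.001, -0.157, 0, 0, 0, 0.012, 1], [-0.001, -0.157, 0, 0, 0, 0.012, 1], [-0.001, -0.157, 0, 0, 0, 0.012, 1], [-0.001, -0.157, 0, 0, 0, 0.012, 1], [-0.001, -0.157, 0, 0, 0, 0.012, 1], [-0.001, -0.146, 0, 0, 0, 0.011, 1], [0, 0, 0, 0, 0, 0, 1], [0, 0, 0, 0, 0, 0, 1], [0, 0, 0, 0, 0, 0, 1]])

```text
clock: 21.65
position: [493.9, -353.9, 205.7]
ee_rot: [0.826, -0.564, 0.0, -0.0]
contact_force: [0.5, -0.5, -0.4]
gripper_width: 85.6
grasp_force: 0.0
```

```bash
python3 st2.py w6; python3 - <<'E'
from h import *
v=np.load("w6.npy",allow_pickle=True).item()
H=cv2.cvtColor(v["image"],cv2.COLOR_RGB2HSV);h,s,b=[H[...,i].astype(int) for i in range(3)]
m=(((h<8)|(h>172))&(s>130)&(b>90)).astype(np.uint8);m[:,:290]=0;m[:,345:]=0
n,l,st,c=cv2.connectedComponentsWithStats(m)
for i in range(1,n):
    if st[i,4]>30: print(st[i],c[i],world(v,*c[i],148))
E
```

```text
21.7 [ 494.01 -353.88  205.8 ] [ 3.e-04 -0.e+00 -1.e+00] 21.29 [1.1 0.9 0.1] 85.44890829848693
[]
0 
[309 207  17  13 159] [317.1572327  212.67924528] [ 494.08877085 -356.62610299  148.        ]
[297 349  38   6 163] [315.60122699 350.86503067] [ 455.90656831 -255.68813383  148.        ]
```

Call:
servo_tool(plan=[[-0.001, -0.005, -0.117, 0, 0, 0, 1], [0, 0, -0.117, 0, 0, 0, 1], [0, 0, -0.1, 0, 0, 0, 1], [0, 0, -0.045, 0, 0, 0, 1], [0, 0, -0.02, 0, 0, 0, 1], [0, 0, 0, 0, 0, 0, 1], [0, 0, 0, 0, 0, 0, 1], [0, 0, 0, 0, 0, 0, 0], [0, 0, 0, 0, 0, 0, 0], [0, 0, 0, 0, 0, 0, 0], [0, 0, 0, 0, 0, 0, 0], [0, 0, 0, 0, 0, 0, 0], [0, 0, 0, 0, 0, 0, 0], [0, 0, 0, 0, 0, 0, 0], [0, 0, 0, 0, 0, 0, 0]])

```text
clock: 23.58
position: [494.1, -356.6, 86.4]
ee_rot: [0.825, -0.565, 0.001, -0.0]
contact_force: [0.9, 2.6, 4.2]
gripper_width: 38.2
grasp_force: 60.8
```

Call:
servo_tool(plan=[[0, 0, 0.03, 0, 0, 0, 0], [0, 0, 0.09, 0, 0, 0, 0], [0, 0, 0.15, 0, 0, 0, 0], [0, 0, 0.18, 0, 0, 0, 0], [0, 0, 0.15, 0, 0, 0, 0], [0, 0, 0, 0, 0, 0, 0]])

```text
clock: 24.32
position: [494.2, -357.0, 269.0]
ee_rot: [0.825, -0.565, 0.003, -0.001]
contact_force: [0.9, -0.2, -4.6]
gripper_width: 38.8
grasp_force: 60.9
```

Call:
servo_tool(plan=[[0, 0.08, 0, 0, 0, -0.0104, 0], [0, 0.155, 0, 0, 0, -0.0104, 0], [0, 0.155, 0, 0, 0, -0.0104, 0], [0, 0.155, 0, 0, 0, -0.0104, 0], [0, 0.155, 0, 0, 0, -0.0104, 0], [0, 0.155, 0, 0, 0, -0.0104, 0], [0, 0.155, 0, 0, 0, -0.0104, 0], [0, 0.155, 0, 0, 0, -0.0104, 0], [0, 0.155, 0, 0, 0, -0.0104, 0], [0, 0.155, 0, 0, 0, -0.0104, 0], [0, 0.155, 0, 0, 0, -0.0104, 0], [0, 0.155, 0, 0, 0, -0.0104, 0], [0, 0.155, 0, 0, 0, -0.0104, 0], [0, 0.155, 0, 0, 0, -0.0104, 0], [0, 0.143, 0, 0, 0, -0.0104, 0], [0, 0, 0, 0, 0, 0, 0], [0, 0, 0, 0, 0, 0, 0], [0, 0, 0, 0, 0, 0, 0]])

```text
clock: 26.58
position: [493.1, 313.5, 264.9]
ee_rot: [0.727, -0.687, -0.0, 0.001]
contact_force: [-0.0, -0.1, -4.1]
gripper_width: 38.5
grasp_force: 61.0
```

```bash
python3 st2.py w7
```

```text
26.625 [493.32 313.68 265.35] [-1.1e-03 -8.0e-04 -1.0e+00] 3.26 [ 0.2 -0.2 -3.8] 38.51649758487913
[[493.9 315.9  39.7  40. ]]
726 [493.50463787 311.7552663  323.67526733]
```

View pics/w7.png

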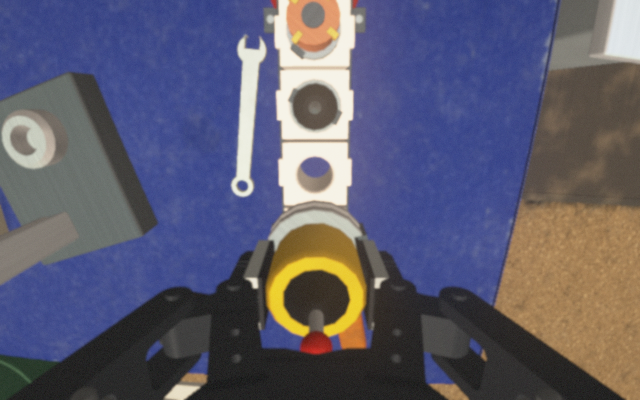

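Probe held centrally (316,290), drill seated in pocket 2 (315,106), pocket 3 free at (315,172).

Call:
servo_tool(plan=[[0.001, 0.004, -0.1, 0, 0, 0, 0], [0, 0, -0.15, 0, 0, 0, 0], [0, 0, -0.1, 0, 0, 0, 0], [0, 0, -0.05, 0, 0, 0, 0], [0, 0, -0.05, 0, 0, 0, 0], [0, 0, -0.05, 0, 0, 0, 0], [0, 0, -0.03, 0, 0, 0, 0], [0, 0, -0.02, 0, 0, 0, 0], [0, 0, -0.018, 0, 0, 0, 0], [0, 0, -0.01, 0, 0, 0, 0], [0, 0, 0, 0, 0, 0, 0]])

```text
clock: 28.0
position: [493.8, 316.2, 92.4]
ee_rot: [0.727, -0.686, 0.0, 0.0]
contact_force: [0.1, -0.6, -4.6]
gripper_width: 38.2
grasp_force: 61.1
```

Call:
servo_tool(plan=[[0, 0, -0.008, 0, 0, 0, 0], [0, 0, -0.006, 0, 0, 0, 0], [0, 0, -0.003, 0, 0, 0, 0], [0, 0, 0, 0, 0, 0, 0]])

```text
clock: 28.5
position: [493.8, 316.2, 87.3]
ee_rot: [0.727, -0.686, 0.0, 0.0]
contact_force: [-0.1, -0.5, -4.2]
gripper_width: 38.7
grasp_force: 61.1
```

Call:
servo_tool(plan=[[0, 0, -0.003, 0, 0, 0, 0], [0, 0, -0.002, 0, 0, 0, 0], [0, 0, 0, 0, 0, 0, 0]])

```text
clock: 28.88
position: [493.9, 316.3, 86.4]
ee_rot: [0.727, -0.686, 0.0, -0.0]
contact_force: [-1.8, 0.6, 0.8]
gripper_width: 38.5
grasp_force: 61.3
```

Call:
servo_tool(plan=[[0, 0, 0, 0, 0, 0, 1], [0, 0, 0, 0, 0, 0, 1], [0, 0, 0, 0, 0, 0, 1], [0, 0, 0, 0, 0, 0, 1], [0, 0, 0, 0, 0, 0, 1], [0, 0, 0.1, 0, 0, 0, 1], [0, 0, 0.15, 0, 0, 0, 1], [0, 0, 0.15, 0, 0, 0, 1]])

```text
clock: 29.88
position: [493.7, 316.0, 206.9]
ee_rot: [0.727, -0.686, 0.0, 0.0]
contact_force: [0.1, 0.7, -0.5]
gripper_width: 85.6
grasp_force: 0.0
```

Call:
servo_tool(plan=[[0.0048, -0.1, 0, 0, 0, 0.0092, 1], [0.0048, -0.15, 0, 0, 0, 0.0092, 1], [0.0048, -0.15, 0, 0, 0, 0.0092, 1], [0.0048, -0.15, 0, 0, 0, 0.0092, 1], [0.0048, -0.15, 0, 0, 0, 0.0092, 1], [0.0048, -0.15, 0, 0, 0, 0.0092, 1], [0.0048, -0.15, 0, 0, 0, 0.0092, 1], [0.0048, -0.15, 0, 0, 0, 0.0092, 1], [0.0048, -0.15, 0, 0, 0, 0.0092, 1], [0.0048, -0.15, 0, 0, 0, 0.0092, 1], [0.0048, -0.15, 0, 0, 0, 0.0092, 1], [0.0048, -0.15, 0, 0, 0, 0.0092, 1], [0.0048, -0.15, 0, 0, 0, 0.0092, 1], [0.0048, -0.15, 0, 0, 0, 0.0092, 1], [0.0048, -0.15, 0, 0, 0, 0.0092, 1], [0.0048, -0.15, 0, 0, 0, 0.0092, 1], [0.0048, -0.107, 0, 0, 0, 0.0092, 1], [0, 0, 0, 0, 0, 0, 1], [0, 0, 0, 0, 0, 0, 1], [0, 0, 0, 0, 0, 0, 1]])

```text
clock: 32.38
position: [518.4, -419.9, 206.1]
ee_rot: [0.826, -0.564, 0.0, -0.0]
contact_force: [-0.4, -0.0, -0.8]
gripper_width: 85.3
grasp_force: 0.0
```

```bash
python3 st2.py w8
```

```text
32.425 [ 518.53 -419.92  206.22] [ 3.e-04 -1.e-04 -1.e+00] 21.33 [-0.7  0.5 -0.1] 85.1080349229323
[]
0
```

View pics/w8.png

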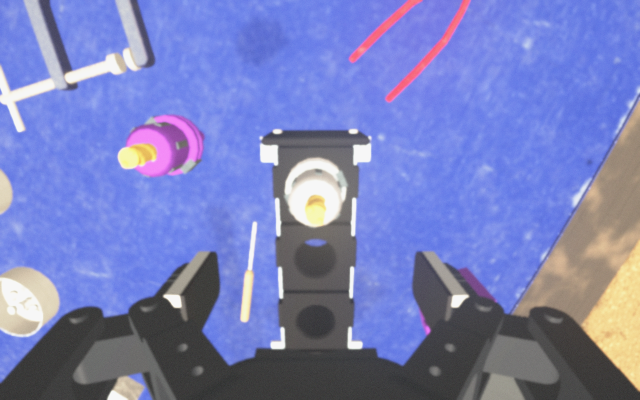

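The end mill is at (316,200), standing alone and centred between the fingers; the emptied pots are at (315,258) and (316,320). Descend and grip.

Call:
servo_tool(plan=[[0, 0, -0.117, 0, 0, 0, 1], [0, 0, -0.117, 0, 0, 0, 1], [0, 0, -0.1, 0, 0, 0, 1], [0, 0, -0.045, 0, 0, 0, 1], [0, 0, -0.021, 0, 0, 0, 1], [0, 0, 0, 0, 0, 0, 1], [0, 0, 0, 0, 0, 0, 1], [0, 0, 0, 0, 0, 0, 0], [0, 0, 0, 0, 0, 0, 0], [0, 0, 0, 0, 0, 0, 0], [0, 0, 0, 0, 0, 0, 0], [0, 0, 0, 0, 0, 0, 0], [0, 0, 0, 0, 0, 0, 0], [0, 0, 0, 0, 0, 0, 0], [0, 0, 0, 0, 0, 0, 0]])

```text
clock: 34.3
position: [519.1, -421.0, 86.5]
ee_rot: [0.826, -0.564, 0.001, -0.0]
contact_force: [2.3, 1.6, 5.8]
gripper_width: 38.5
grasp_force: 60.8
```

Call:
servo_tool(plan=[[0, 0, 0.03, 0, 0, 0, 0], [0, 0, 0.09, 0, 0, 0, 0], [0, 0, 0.15, 0, 0, 0, 0], [0, 0, 0.18, 0, 0, 0, 0], [0, 0, 0.15, 0, 0, 0, 0], [0, 0, 0, 0, 0, 0, 0]])

```text
clock: 35.05
position: [518.5, -421.7, 268.4]
ee_rot: [0.825, -0.565, 0.002, -0.0]
contact_force: [0.3, -0.9, -6.6]
gripper_width: 38.9
grasp_force: 62.4
```

Call:
servo_tool(plan=[[-0.0055, 0.08, 0, 0, 0, -0.0086, 0], [-0.0055, 0.155, 0, 0, 0, -0.0086, 0], [-0.0055, 0.155, 0, 0, 0, -0.0086, 0], [-0.0055, 0.155, 0, 0, 0, -0.0086, 0], [-0.0055, 0.155, 0, 0, 0, -0.0086, 0], [-0.0055, 0.155, 0, 0, 0, -0.0086, 0], [-0.0055, 0.155, 0, 0, 0, -0.0086, 0], [-0.0055, 0.155, 0, 0, 0, -0.0086, 0], [-0.0055, 0.155, 0, 0, 0, -0.0086, 0], [-0.0055, 0.155, 0, 0, 0, -0.0086, 0], [-0.0055, 0.155, 0, 0, 0, -0.0086, 0], [-0.0055, 0.155, 0, 0, 0, -0.0086, 0], [-0.0055, 0.155, 0, 0, 0, -0.0086, 0], [-0.0055, 0.155, 0, 0, 0, -0.0086, 0], [-0.0055, 0.155, 0, 0, 0, -0.0086, 0], [-0.0055, 0.155, 0, 0, 0, -0.0086, 0], [-0.0055, 0.155, 0, 0, 0, -0.0086, 0], [-0.0055, 0.128, 0, 0, 0, -0.0086, 0], [0, 0, 0, 0, 0, 0, 0], [0, 0, 0, 0, 0, 0, 0]])

```text
clock: 37.55
position: [487.2, 384.0, 262.1]
ee_rot: [0.728, -0.685, -0.0, 0.004]
contact_force: [-0.3, 0.3, -6.4]
gripper_width: 38.7
grasp_force: 62.2
```

```bash
python3 st2.py w9
```

```text
37.6 [487.71 383.82 263.07] [-0.0041 -0.0042 -1.    ] 3.47 [-0.3  0.1 -5.8] 38.84230355440914
[[489.7 385.5  38.2  38.7]]
1733 [487.94427998 380.38686013 319.66744658]
```

View pics/w9.png

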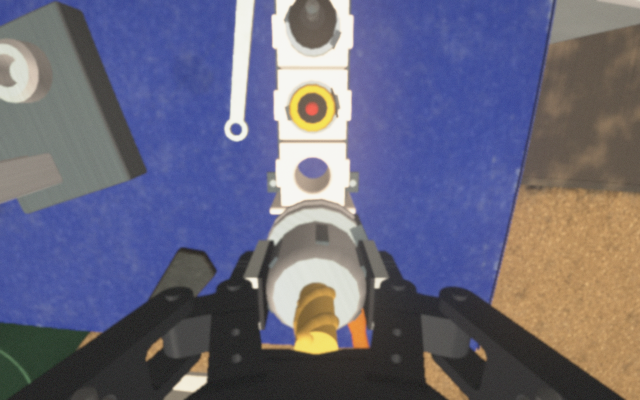

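End mill held centrally (316,290), probe seated in pocket 3 (312,107), pocket 4 free at (312,173).

Call:
servo_tool(plan=[[0, 0.001, -0.1, 0, 0, 0, 0], [0, 0, -0.15, 0, 0, 0, 0], [0, 0, -0.08, 0, 0, 0, 0], [0, 0, 0, 0, 0, 0, 0], [0, 0, 0, 0, 0, 0, 0]])

```text
clock: 38.22
position: [489.6, 385.8, 168.3]
ee_rot: [0.728, -0.685, 0.0, -0.001]
contact_force: [0.3, -0.4, -6.4]
gripper_width: 38.7
grasp_force: 62.0
```

Call:
servo_tool(plan=[[0, 0, -0.06, 0, 0, 0, 0], [0, 0, -0.06, 0, 0, 0, 0], [0, 0, -0.05, 0, 0, 0, 0], [0, 0, -0.04, 0, 0, 0, 0], [0, 0, -0.03, 0, 0, 0, 0], [0, 0, -0.014, 0, 0, 0, 0], [0, 0, 0, 0, 0, 0, 0]])

```text
clock: 39.1
position: [488.6, 385.8, 90.5]
ee_rot: [0.729, -0.685, 0.0, 0.0]
contact_force: [0.2, -0.3, -6.8]
gripper_width: 38.7
grasp_force: 62.1
```

Call:
servo_tool(plan=[[0, 0, -0.004, 0, 0, 0, 0], [0, 0, -0.004, 0, 0, 0, 0], [0, 0, -0.003, 0, 0, 0, 0], [0, 0, 0, 0, 0, 0, 0]])

```text
clock: 39.6
position: [488.5, 385.7, 87.3]
ee_rot: [0.728, -0.685, 0.0, 0.0]
contact_force: [0.3, 0.9, -7.0]
gripper_width: 38.8
grasp_force: 62.1
```

Call:
servo_tool(plan=[[0.002, 0, -0.003, 0, 0, 0, 0], [0, 0, -0.002, 0, 0, 0, 0], [0, 0, 0, 0, 0, 0, 0]])

```text
clock: 39.98
position: [489.2, 385.9, 86.6]
ee_rot: [0.729, -0.685, 0.0, -0.0]
contact_force: [-2.2, -0.7, -0.7]
gripper_width: 39.0
grasp_force: 62.7
```

Call:
servo_tool(plan=[[0, 0, 0, 0, 0, 0, 1], [0, 0, 0, 0, 0, 0, 1], [0, 0, 0, 0, 0, 0, 1], [0, 0, 0, 0, 0, 0, 1], [0, 0, 0, 0, 0, 0, 1], [0, 0, 0.1, 0, 0, 0, 1], [0, 0, 0.15, 0, 0, 0, 1], [0, 0, 0.19, 0, 0, 0, 1], [0, 0, 0.19, 0, 0, 0, 1], [0, 0, 0.19, 0, 0, 0, 1], [0, -0.15, 0, 0, 0, 0, 1], [0, -0.15, 0, 0, 0, 0, 1], [0, 0, 0, 0, 0, 0, 1], [0, 0, 0, 0, 0, 0, 1]])

```text
clock: 41.72
position: [489.3, 296.0, 331.9]
ee_rot: [0.728, -0.685, -0.0, -0.0]
contact_force: [-0.2, 0.1, 1.3]
gripper_width: 85.4
grasp_force: 0.0
```

```bash
python3 - <<'E'
from h import *
v,s=wrist("w10");print(s["clock"],s["position"],s["contact_force"])
W=zmap_world(v)
for x,y in((502.2,176.2),(498,246),(493.8,316),(489.6,385.5)):
    r=np.hypot(W[...,0]-x,W[...,1]-y);q=W[(r<40)&(W[...,2]>78)&(W[...,2]<94)];t=W[(r<30)&(W[...,2]<200)]
    print("flange",len(q),np.median(q[:,2]).round(1),"top",np.percentile(t[:,2],99.5).round(1))
E
```

```text
41.725 [489.27587043 295.9910217  331.91012562] [-0.24654648  0.14009596  1.25132925]
flange 285 85.5 top 138.6
flange 439 85.4 top 150.1
flange 351 85.4 top 150.3
flange 383 85.4 top 148.3
```

View pics/w10.png

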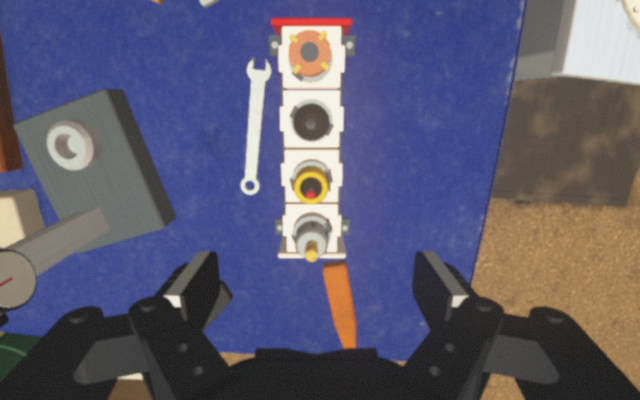

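All four tools stand upright in the carrier, in order from the red plate: face mill (310,52), drill (311,122), probe (311,185), end mill (312,240). All flanges read 85.5 mm high, which means fully seated. The robot is clear.

```bash
python3 -c "from bench import arm;print(arm.job_done())"
```

```text
the job is handed in; nothing more can be done
None
```

I moved all four tools into the carrier in the same order, counting from the red plate: face mill, drill, probe, end mill. All stand upright and fully seated, the arm was clear of them, and I handed the job in at about 42 s of the 120 s limit.

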